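# Close up the hardware drawer

### The arm

A 7-joint arm with a two-finger parallel gripper is mounted at the origin on the work surface. World frame = base frame: x ahead of the robot, y to its left, z up, the work surface at z = 0. Lengths are in m, angles in degrees, forces in N, time in s.
With the tool pointing down it reaches from about 0.425 to 0.925 m from the base axis. Payload 6.8 kg.
Tool frame: the origin (TCP) lies where the fingers leave the gripper's body, on its centre line; the fingertips stand 80 mm ahead of it and the grasp point (between the pads) lies 61 mm ahead of it (ctrl.grasp_offset is the z of the grasp point in the tool frame, in m); z points along the fingers, y is the direction in which the jaws open and shut (so a half turn about z gives the same grasp; the last joint's range is limited). The gripper opens to 88 mm and grips with 3 to 60 N. Pads are 20 mm wide; open, the fingers measure 115 mm over their backs; the gripper's body (75 mm by 178 mm) begins 61 mm behind the grasp point.
Start: joints at [-69.219, 27.33, 1.283, 89.118, -0.659, 63.558, -4.761], TCP at [0.306, 0.602, 0.303] pointing down, gripper open.
Joint ranges: [-169.35, 169.35], [-19.33, 120.38], [-80.79, 83.38], [13.8, 139.57], [-78.32, 258.32], [9.67, 109.79], [-169.56, 169.56]. Speed limits (degrees/s): [136.94, 136.94, 180, 180, 180, 180, 180].

### API

Orientations are given as [roll, pitch, yaw] about the fixed x, y, z axes, in that order (R = Rz(yaw) Ry(pitch) Rx(roll)).
In Python, from bench import readout, vision, workorder, ctrl gives the robot as it stands.
- The arm moves only by the tool carry_out, never from a script. Its argument "commands" is text: rows parted by semicolons, each of 4 numbers parted by spaces: the shift along the tool's x, y, z in m, then the turn about the tool's z in degrees. In form: dx dy dz twist; .... A call has 1 to 12 rows; each row is the pose to reach, as a shift and turn from the pose measured when the call began, along the tool's axes at that moment; what a row does not reach only later rows make up. A row lasts 1/12 s, in which the tool goes at most 41.7 mm and 7.16 degrees, less where a joint would pass 70% of its speed; a pose out of reach is approached as far as the arm can. A call with a gripper value outside its range is refused whole. "grip" is the opening, from 0 (shut) to 1 (fully open), set as the call begins (left out, the last holds). The fingers move at their own pace and stop on an object; "squeeze" is the grip in N (left out, the last holds). Time passes only in rows, so rows that repeat a pose let the fingers close. It gives the time, the measured TCP pose, the force and the opening at its end, in the units of the state.
- readout.observe(): the state, without advancing time (a new reading comes with each control period).
- vision.grab_frame(name): name is "side" or "top" or "wrist"; returns (picture, depth): 400x640x3 uint8, red, green, blue; 400x640 float32, m along the optical axis (not along the pixel's ray), 0 where there is no reading.
- vision.calibration(name): a dict with "fx", "fy", "cx", "cy" (pixels), "cam_to_world" (4x4, takes a point from camera to world coordinates). Camera axes: x right, y down, z forward; pixel columns grow to the right and rows downward; lengths in m; the calibration is good to about 2 mm. A picture is of the moment at which its call begins: read the wrist's pose just before it. calibration takes no time and is no camera call; for the wrist camera it gives the pose at the moment of the call.
- workorder.finish_job(): hands the job in, once; it reports no verdict.
Trained networks look in the newest picture that a camera, given by its name, has taken for a name from the list of things; names that differ only in an ending like _2 or _b are one class to them, and where a whole thing is asked for, a point or a joint stands for the part that bears it (a point fixed in the world has none). Each returns a list of dicts, best first, with "score" (0 to 1); they miss things now and then, are a little off and sometimes report something else, mostly with a low value. They report only what shows in the picture. A call takes as long as a camera call. They do not tell look-alikes from the thing itself.
- vision.spot_in(camera, query): "location" ([column, row] in pixels, amid what is visible of it).
- vision.trace(camera, query): "mask" (400x640 bool, what is visible of it) and "location" ([column, row] in pixels, amid what is visible of it).
- vision.pinpoint(camera, query): "location" ([column, row] in pixels: a listed point, or the origin of a listed thing).
The state is a dict: "time_s": time; "joints": joint angles; "qvel": joint speeds; "joint_torque": joint torques, N m; "ee_pos": TCP position; "tcp_rot": TCP orientation; "force": force on the tool from outside, world axes, zero at the start; "wrist_torque": the same for the moment, N m; "opening": opening from 0.0 (shut) to 1.0 (fully open).
Only numpy, scipy, OpenCV 4.12 (cv2) and the standard library are available. Lean on these libraries where they do the work, as an engineer would, in place of code of your own. Each camera call takes 0.05 s, during which the arm holds its last target. There are 200 camera calls.

### The job

Put the hardware drawer away on the leather bench: first tip the brass belt buckle that stands on edge in the open drawer over, so that it lies flat in its wide lane, then lay the wooden-handled rivet setter from the bench flat in the empty narrow lane and let go of it. Then push the drawer fully home until it clicks past its catch, and finally swing the steel keeper bar in across the drawer front as far as it goes. Do not shift or knock over the white bottle, jar, tin, pliers and mallet lying about.

Things in the scene. Friction and masses are not known exactly. Their poses are not given: they have to be found in the camera images.
- cab: Low grey cabinet, fixed, 240 deep x 220 wide x 75 mm high, one drawer (1.5 N friction). Origin: on the bench below the middle of its front opening. x points into the cabinet (the way the drawer closes), y to the left looking along x. A sprung catch resists from 18 to 7 mm open (about 10 N), pushing back out; from 5 mm in it draws it home. A tray 30 mm high stands on the back half of its top.
- drawer_front (a point): Middle of the drawer's outer front face, a plain grey plate 212 wide x 64 high x 12 mm thick spanning heights 6 to 70 mm over the bench; this point lies 40 mm above the bench and moves with the drawer. Axes of the cabinet. In the cabinet's frame it lies at y = 0 and x = minus the opening: x = 0 at the end stop, fully home. Push the face near its middle.
- lane_wide (a point): Floor of the drawer's wide lane, right-hand (-y) of the divider, 80 mm behind the drawer's outer front face, on the lane's mid-line. Moves with the drawer, axes of the cabinet. Lane 100 wide, from 12 to 205 mm behind the outer front face; floor 16 mm above the bench, walls and divider 34 mm above the floor.
- lane_narrow (a point): Floor of the drawer's narrow lane, left-hand (+y) of the divider, 80 mm behind the outer front face and on the lane's mid-line. Moves with the drawer, axes of the cabinet. Lane 85 wide, otherwise as the wide lane; empty at the start.
- buckle: Brass belt buckle: rectangular frame with a middle bar, 10 thick x 60 wide x 80 mm high as it stands on edge in the wide lane near the drawer front, top 96 mm above the bench, too tall to go into the cabinet. 0.14 kg. Origin at its centre. x: normal of its flat faces, roughly the cabinet's x while it stands; z: along its height. A light push near its top towards the cabinet lays it flat.
- setter: Rivet setter on the bench, lying: square wooden handle 24 x 24 x 80 mm with a steel shank 16 mm thick and 40 mm long, 120 mm over all, about 0.13 kg. Origin at its centre half-way up, 12 mm above the underside. Its x runs along its length: handle from -60 to +20 mm, shank from +20 to +60 mm.
- keeper (a joint): Keeper bar, value = angle in rad: 0 lies across the drawer's front against its stop, about 1.57 points straight out along the drawer's side, 2.0 the furthest out. It turns level about an upright pin and stays where it is left (about 0.06 N m of friction).
- keeper_pivot (a point): The keeper bar's upright pin, on an ear at the right-hand (-y) front corner of the cabinet, half-way up the bar (52 mm above the bench); in the cabinet's frame at x = -18 mm, y = -118 mm. The bar is 9 mm thick and 18 mm high.
- keeper_tip (a point): Middle of the round end stud of the keeper bar (14 mm diameter, 24 mm high), 104 mm from the pin. To close, it moves level through an arc about the pin from beside the drawer to in front of it.
- jar: White jar with a green lid, 72 mm diameter, 75 mm high; origin under it. Leave alone.
- bottle: White plastic bottle, 68 mm diameter, 170 mm high; origin under it. Leave alone.
- tin: Flat round metal tin, 76 mm diameter, 35 mm high; origin under it. Leave alone.
- pliers: Pliers with red grips, 180 mm long, lying; origin near the joint. Leave alone.
- mallet: White-headed mallet, 250 mm long, lying; origin under its handle. Leave alone.
Things that resemble listed ones, but are neither listed nor needed, are in the scene too. Several things look just like the setter: the one meant starts farthest to the robot's left. Leave any turquoise look-alike of the buckle alone.

How it is judged (in metres and radians):
On the way, in this order (a step that is already met when the one before it is completed fails the run):
1. the buckle lies flat in the wide lane of the open drawer ((angle between buckle's own x axis and vertical below 0.15 rad or angle between buckle's own x axis and vertical above 2.99 rad) and x of buckle in the frame of lane_wide between -0.04 and 0.1 m and y of buckle in the frame of lane_wide between -0.03 and 0.03 m and z of buckle in the frame of lane_wide below 0.015 m and x of drawer_front in the frame of cab below -0.1 m), for 0.2 s.
2. the setter lies released in the narrow lane of the open drawer (x of setter in the frame of lane_narrow between -0.02 and 0.075 m and y of setter in the frame of lane_narrow between -0.035 and 0.035 m and z of setter in the frame of lane_narrow below 0.022 m and angle between setter's own x axis and vertical between 1.37 and 1.77 rad and contact force between the fingers and setter below 0.1 N and x of drawer_front in the frame of cab below -0.1 m), for 0.2 s.
3. the drawer is home past its catch, the keeper bar still out (x of drawer_front in the frame of cab above -0.004 m and value of joint keeper above 0.6 rad), for 0.2 s.
4. the keeper bar lies across the drawer front (value of joint keeper below 0.15 rad), for 0.2 s.
At the end, for the whole second after the job is handed in: Drawer home (under 4 mm open); keeper bar across its front (under 0.15 rad, about 9 degrees); buckle flat (within 0.15 rad) on the wide lane's floor; setter level on the narrow lane's floor (within 0.2 rad); all at rest and let go ((angle between buckle's own x axis and vertical below 0.15 rad or angle between buckle's own x axis and vertical above 2.99 rad) and x of buckle in the frame of lane_wide between -0.04 and 0.1 m and y of buckle in the frame of lane_wide between -0.03 and 0.03 m and z of buckle in the frame of lane_wide below 0.015 m and x of setter in the frame of lane_narrow between -0.02 and 0.075 m and y of setter in the frame of lane_narrow between -0.035 and 0.035 m and z of setter in the frame of lane_narrow below 0.022 m and angle between setter's own x axis and vertical between 1.37 and 1.77 rad and contact force between the fingers and setter below 0.1 N and x of drawer_front in the frame of cab above -0.004 m and value of joint keeper below 0.15 rad and linear speed of each of buckle, setter below 0.02 m/s); the robot touches nothing.
It fails at once if a bystander (jar, bottle, tin, pliers, mallet) is shifted more than 30 mm or knocked over (distance of any of jar, bottle, tin, pliers, mallet from where it was at the start of the episode above 0.03 m or angle between any of jar, bottle, tin's own z axis and vertical above 0.5 rad).
It also fails if it takes over 72 s, if anything falls off the work surface, if the arm or the gripper's body presses on something with over 40 N, if the wrist force passes 120 N, or if a joint passes its speed limit or range.

## Working session

There is one attempt and no reset: what is moved stays moved. The work goes in short steps, Python scripts to look and compute and a tool call to move; the robot and the scene stay as the last step left them, time stands still between calls to the robot, and variables do not carry over. Pictures are saved under pics/ and viewed, about 8 in all and at most 12, crops included, and the job is handed in when it is done.

Besides the shell and the picture viewer there is one more tool, called after ">>>" by a JSON object that holds its "name" and its "arguments". carry_out: Moves the arm, as the interface text tells. Its arguments: {"type":"object","properties":{"commands":{"type":"string"},"grip":{"type":"number"},"squeeze":{"type":"number"}},"required":["commands"]}

```bash
mkdir -p pics
cat > h.py <<'E'
import numpy as np,cv2
from bench import readout,vision,workorder,ctrl
from scipy.spatial.transform import Rotation as R
def world(cam,d,u,v):
    c=vision.calibration(cam);u=np.asarray(u,float);v=np.asarray(v,float)
    p=np.stack([(u-c['cx'])/c['fx']*d,(v-c['cy'])/c['fy']*d,d,np.ones_like(d)],-1)
    return (p@np.array(c['cam_to_world']).T)[...,:3]
def cloud(cam,d):
    v,u=np.mgrid[0:400,0:640]; return world(cam,d.astype(float),u,v)
def save(n,im): cv2.imwrite('pics/'+n,im[...,::-1])
def proj(cam,p):
    c=vision.calibration(cam);q=np.linalg.inv(np.array(c['cam_to_world']))@np.append(p,1)
    return [c['fx']*q[0]/q[2]+c['cx'],c['fy']*q[1]/q[2]+c['cy']]
def st():
    s=readout.observe();print('t',s['time_s'],'p',np.round(s['ee_pos'],4),'r',np.round(s['tcp_rot'],2),'F',np.round(s['force'],1),'o',round(s['opening'],3));return s
E
python3 - <<'E'
from h import *
st()
for c in ['top','side']:
    im,d=vision.grab_frame(c);save(c+'0.png',im);np.save(c+'0.npy',d)
    k=vision.calibration(c);print(c,k['fx'],np.round(k['cam_to_world'],3).tolist())
    P=cloud(c,d)
    for q in ['setter','buckle','drawer_front','lane_wide','lane_narrow','keeper_pivot','keeper_tip','cab']:
        for r in vision.pinpoint(c,q)[:6]:
            u,v=[int(round(x)) for x in r['location']]
            ok=0<=u<640 and 0<=v<400
            print(c,q,round(r['score'],2),u,v,np.round(P[v,u],3) if ok else '')
E
```

```text
t 0.0 p [0.306  0.6012 0.3017] r [-1.7990e+02  1.0000e-02  1.5303e+02] F [-0.5 -0.4 -1. ] o 0.998
top 461.2707607228119 [[-0.025, -0.983, 0.18, 0.334], [-1.0, 0.022, -0.016, -0.265], [0.012, -0.18, -0.984, 1.446], [0.0, 0.0, 0.0, 1.0]]
top setter 0.78 460 263 [ 0.394 -0.732  0.028]
top setter 0.54 371 280 [ 0.35  -0.458  0.023]
top setter 0.53 332 241 [ 0.471 -0.342  0.028]
top buckle 0.72 200 220 [0.536 0.049 0.094]
top buckle 0.51 247 211 [ 0.575 -0.077 -0.   ]
top drawer_front 0.56 208 240 [0.483 0.039 0.027]
top lane_wide 0.64 192 217 [0.558 0.093 0.011]
top lane_wide 0.41 288 166 [ 0.715 -0.21   0.017]
top lane_narrow 0.87 173 244 [0.474 0.149 0.015]
top lane_narrow 0.51 285 164 [ 0.722 -0.2    0.016]
top keeper_pivot 0.51 186 186 [0.647 0.102 0.06 ]
top keeper_tip 0.41 215 196 [0.614 0.013 0.059]
top cab 0.64 166 219 [0.553 0.173 0.016]
top cab 0.34 413 238 [ 0.475 -0.594  0.022]
side 425.1651882746526 [[-0.999, -0.003, 0.032, 0.533], [-0.027, 0.629, -0.777, 0.771], [-0.018, -0.777, -0.629, 0.903], [0.0, 0.0, 0.0, 1.0]]
side setter 0.66 355 195 [ 0.469 -0.333  0.026]
side setter 0.58 384 177 [ 0.363 -0.45   0.014]
side setter 0.49 370 138 [ 0.396 -0.709  0.018]
side buckle 0.92 331 279 [0.533 0.771 0.903]
side buckle 0.62 323 302 [0.565 0.095 0.017]
side buckle 0.53 326 248 [ 0.56  -0.09   0.024]
side drawer_front 0.73 348 280 [0.5   0.045 0.044]
side lane_wide 0.85 320 299 [0.572 0.086 0.018]
side lane_narrow 0.72 358 317 [0.477 0.138 0.016]
side keeper_pivot 0.49 286 297 [0.655 0.111 0.057]
side keeper_tip 0.68 268 202 [ 0.751 -0.28   0.038]
side keeper_tip 0.66 305 269 [0.613 0.023 0.061]
side cab 0.73 327 334 [0.551 0.226 0.076]
```

View pics/top0.png

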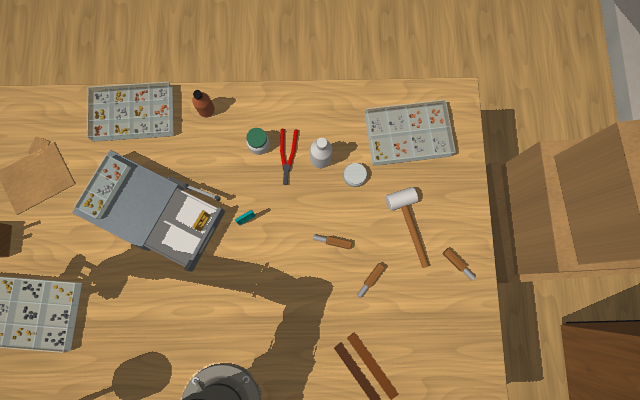

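View pics/side0.png

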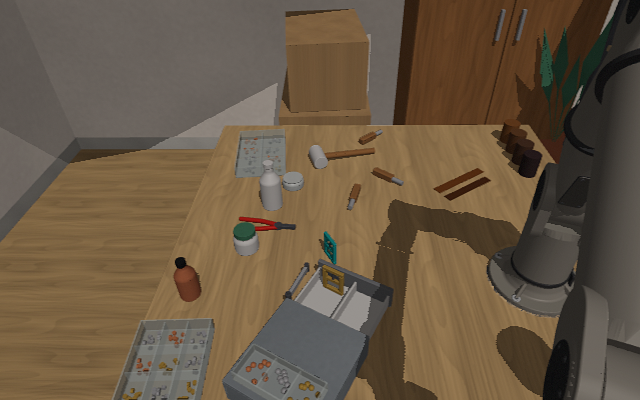

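Top view: the cabinet is at about (150,205), with its drawer open toward (205,240), the brass buckle at (202,220) and the turquoise look-alike at (246,215). There are three setter candidates: (333,241), (371,280) and (460,263). Image right is -y, so the robot's leftmost is (333,241), which matches side pixel (355,195).

```bash
cat > m.py <<'E'
from h import *
Cs={c:cloud(c,np.load(c+'0.npy')) for c in ['top','side']}
im={c:cv2.imread(f'pics/{c}0.png')[...,::-1] for c in Cs}
for c,P in Cs.items():
    b=(P[...,0]>.3)&(P[...,0]<.9)&(P[...,1]>-.05)&(P[...,1]<.5)
    m=b&(P[...,2]>.071)&(P[...,2]<.08)&(P[...,1]>.1)
    n,l,s,_=cv2.connectedComponentsWithStats(m.astype(np.uint8));k=1+s[1:,4].argmax()
    q=P[l==k];r=cv2.minAreaRect((q[:,:2]*1000).astype(np.float32))
    print(c,'cabtop z',q[:,2].mean().round(4),r,cv2.boxPoints(r).round(0).tolist())
    m=b&(P[...,2]>.06)&(P[...,2]<.0715)&(P[...,1]<.12)
    q=P[m];r=cv2.minAreaRect((q[:,:2]*1000).astype(np.float32));print(c,'fronttop',len(q),q[:,2].mean(),r)
    # setter
    h=im[c].astype(int)
    m=(abs(P[...,0]-.471)<.09)&(abs(P[...,1]+.342)<.09)&(P[...,2]>.009)&(P[...,2]<.05)
    q=P[m];r=cv2.minAreaRect((q[:,:2]*1000).astype(np.float32))
    print(c,'setter',len(q),'zmax',np.percentile(q[:,2],[50,90]),r)
    for q_ in ['setter','buckle']:
        vision.grab_frame(c) if q_=='setter' else 0
        for t in vision.trace(c,q_)[:4]:
            q=P[t['mask']];q=q[q[:,2]<.2];z=q[:,2];q2=q[z>np.percentile(z,30)]
            pc=q[:,:2]-q[:,:2].mean(0);w=np.linalg.svd(pc,full_matrices=0)[2][0]
            print(c,q_,round(t['score'],2),np.round(t['location']),np.round(q.mean(0),3),'z',np.percentile(z,[5,50,95]).round(3),'dir',np.degrees(np.arctan2(w[1],w[0])).round(1),np.ptp(pc@w).round(3))
save('crops.png',np.hstack([cv2.resize(im['top'][210:270,300:370],(420,360),interpolation=2),cv2.resize(im['side'][170:230,320:380],(360,360),interpolation=2)]))
E
python3 m.py
```

```text
top cabtop z 0.0748 ((610.3211059570312, 279.131591796875), (240.3651123046875, 219.56790161132812), 61.65667724609375) [[457.0, 225.0], [650.0, 121.0], [764.0, 333.0], [571.0, 437.0]]
top fronttop 401 0.06615772100394986 ((646.715087890625, 52.6592903137207), (505.94378662109375, 115.37943267822266), 3.1448137760162354)
top setter 282 zmax [0.02198493 0.02737637] ((456.57965087890625, -338.50177001953125), (171.53651428222656, 143.00637817382812), 16.15431022644043)
top setter 0.83 [374. 278.] [ 0.353 -0.458  0.023] z [0.015 0.023 0.029] dir 141.4 0.118
top setter 0.81 [338. 240.] [ 0.471 -0.35   0.022] z [0.015 0.022 0.028] dir -103.7 0.114
top setter 0.68 [457. 263.] [ 0.396 -0.728  0.019] z [0.001 0.022 0.028] dir -137.5 0.12
top buckle 0.62 [246. 216.] [ 0.547 -0.077  0.051] z [0.003 0.057 0.082] dir 119.1 0.06
top buckle 0.57 [198. 220.] [0.539 0.052 0.064] z [0.019 0.063 0.098] dir 153.2 0.066
side cabtop z 0.0755 ((611.169189453125, 282.035888671875), (241.3685302734375, 220.8406219482422), 61.91358184814453) [[457.0, 228.0], [652.0, 124.0], [765.0, 337.0], [571.0, 440.0]]
side fronttop 594 0.06621832254081236 ((647.9235229492188, 34.712100982666016), (507.3272705078125, 157.98411560058594), 2.9048476219177246)
side setter 175 zmax [0.02230841 0.0264453 ] ((473.2048645019531, -337.03704833984375), (122.56856536865234, 24.34409523010254), 76.04020690917969)
side setter 0.59 [383. 176.] [ 0.357 -0.454  0.018] z [0.006 0.02  0.027] dir 140.0 0.142
side buckle 0.79 [326. 245.] [ 0.549 -0.072  0.045] z [0.007 0.046 0.082] dir 118.7 0.074
side buckle 0.6 [331. 279.] [0.54  0.054 0.056] z [0.017 0.058 0.097] dir 139.8 0.087
```

```bash
cat >> h.py <<'E'
O=np.array([.554,.1748]);a=np.radians(61.8);CX=np.array([np.cos(a),np.sin(a)]);CY=np.array([-CX[1],CX[0]])
def tocab(p): p=np.asarray(p);d=p[...,:2]-O;return np.stack([d@CX,d@CY,p[...,2]],-1)
def fromcab(x,y): return O+x*CX+y*CY
E
cat > m2.py <<'E'
from h import *
for c in ['top','side']:
    Q=tocab(cloud(c,np.load(c+'0.npy')))
    f=lambda x0,x1,y0,y1,z0,z1:Q[(Q[...,0]>x0)&(Q[...,0]<x1)&(Q[...,1]>y0)&(Q[...,1]<y1)&(Q[...,2]>z0)&(Q[...,2]<z1)]
    pc=lambda q:[np.percentile(q[:,i],[2,50,98]).round(4).tolist() for i in range(3)]+[len(q)]
    print(c,'front top',pc(f(-.3,-.05,-.12,.12,.066,.075)))
    print(c,'all drawer>0.045',pc(f(-.3,-.02,-.107,.115,.045,.075)))
    print(c,'floor',pc(f(-.3,-.02,.0,.1,.01,.02)))
    print(c,'buckle top',pc(f(-.3,-.02,-.11,.0,.085,.11)))
    print(c,'buckle mid',pc(f(-.3,-.02,-.11,.0,.076,.11)))
    k=f(-.2,-.0,-.25,-.112,.04,.08);print(c,'keeper',pc(k))
    kk=f(-.25,-.0,-.25,-.112,.06,.08);print(c,'stud?',pc(kk))
    if len(k)>5:print(cv2.minAreaRect((k[:,:2]*1000).astype(np.float32)))
    print(c,'look',pc(f(-.35,-.1,-.2,.0,.02,.09)))
E
python3 m2.py
python3 - <<'E'
from h import *
a=[cv2.imread('pics/%s0.png'%c) for c in('top','side')]
cv2.imwrite('pics/crop1.png',np.hstack([cv2.resize(a[0][165:275,130:270],None,fx=3,fy=3),cv2.resize(a[1][170:335,270:400],(260,330),interpolation=2)]))
E
```

```text
top front top [[-0.1536, -0.1475, -0.1171], [-0.1016, -0.0032, 0.1007], [0.0663, 0.0692, 0.0744], 253]
top all drawer>0.045 [[-0.2108, -0.1458, -0.0279], [-0.1002, -0.0044, 0.0992], [0.0456, 0.0611, 0.0732], 675]
top floor [[-0.1522, -0.0755, -0.0222], [0.0017, 0.0505, 0.0935], [0.0107, 0.0153, 0.0196], 920]
top buckle top [[-0.1196, -0.1151, -0.1088], [-0.0725, -0.0444, -0.0153], [0.0874, 0.095, 0.0997], 81]
top buckle mid [[-0.2229, -0.1165, -0.1092], [-0.108, -0.0538, -0.0159], [0.0778, 0.0932, 0.0995], 114]
top keeper [[-0.1283, -0.0697, -0.0112], [-0.1323, -0.1227, -0.1137], [0.0431, 0.0602, 0.0677], 147]
top stud? [[-0.2406, -0.0951, -0.0116], [-0.1349, -0.1231, -0.1135], [0.0602, 0.0638, 0.0797], 108]
((-66.05879211425781, -123.29676055908203), (126.18205261230469, 12.595563888549805), 4.852075099945068)
top look [[-0.2401, -0.1496, -0.1055], [-0.134, -0.0695, -0.0044], [0.0215, 0.061, 0.0834], 588]
side front top [[-0.2068, -0.1429, -0.1071], [-0.1029, -0.0067, 0.102], [0.0664, 0.0702, 0.0741], 392]
side all drawer>0.045 [[-0.2051, -0.139, -0.0282], [-0.0997, 0.0074, 0.1018], [0.0455, 0.0583, 0.0733], 1135]
side floor [[-0.1393, -0.0853, -0.0365], [0.0104, 0.0493, 0.0865], [0.0133, 0.0168, 0.0197], 1112]
side buckle top [[-0.1164, -0.1092, -0.1052], [-0.0705, -0.0415, -0.0133], [0.0854, 0.0949, 0.0993], 124]
side buckle mid [[-0.2168, -0.1096, -0.1052], [-0.1061, -0.0464, -0.0133], [0.0764, 0.0929, 0.0989], 180]
side keeper [[-0.1221, -0.0677, -0.0094], [-0.1311, -0.1205, -0.1135], [0.0449, 0.0607, 0.068], 227]
side stud? [[-0.234, -0.083, -0.0097], [-0.1371, -0.1217, -0.1132], [0.0602, 0.0631, 0.0787], 154]
((-67.79046630859375, -122.84706115722656), (119.21772766113281, 14.487056732177734), 4.061102390289307)
side look [[-0.2329, -0.139, -0.1045], [-0.1344, -0.0652, -0.004], [0.0211, 0.0565, 0.0861], 1003]
```

View pics/crops.png

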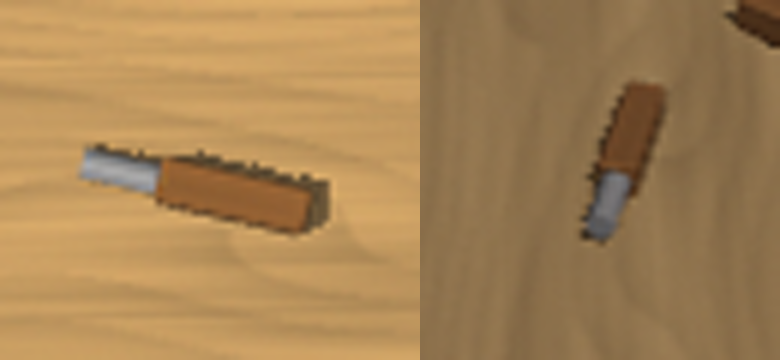

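View pics/crop1.png

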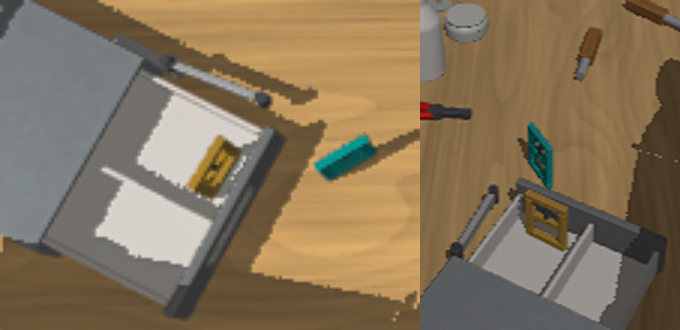

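The crops show the leftmost setter lying with its shank toward +y (setter x at about 76° yaw) and the brass buckle standing behind the drawer front. The turquoise buckle stands outside the drawer. First move: above the drawer front, fingers shut, tool yaw 62°.

```bash
cat >> h.py <<'E'
def go(x,y,z,yaw=None,s=None):
    s=s or readout.observe();Rm=R.from_euler('xyz',s['tcp_rot'],degrees=True)
    d=Rm.inv().apply(np.array([x,y,z])-s['ee_pos'])
    y0=s['tcp_rot'][2];tw=0 if yaw is None else -((yaw-y0+180)%360-180)
    print('shift',d.round(4),'twist',round(tw,2),'rows',np.ceil(max(np.linalg.norm(d)/.0417,abs(tw)/7.16)))
def gocab(x,y,z,yaw=61.8): go(*fromcab(x,y),z,yaw)
E
python3 -c "
from h import *
gocab(-.142,-.045,.28)
print(fromcab(-.142,-.045),fromcab(-.05,.053))"
```

```text
shift [-0.4564 -0.4109  0.0227] twist 91.23 rows 15.0
[0.52655645 0.02839013] [0.48366338 0.15578002]
```

>>> {"name": "carry_out", "arguments": {"commands": "-0.456 -0.411 0.023 91;-0.456 -0.411 0.023 91;-0.456 -0.411 0.023 91;-0.456 -0.411 0.023 91;-0.456 -0.411 0.023 91;-0.456 -0.411 0.023 91;-0.456 -0.411 0.023 91;-0.456 -0.411 0.023 91;-0.456 -0.411 0.023 91;-0.456 -0.411 0.023 91;-0.456 -0.411 0.023 91;-0.456 -0.411 0.023 91", "grip": 0}}

```text
time_s: 2.2
ee_pos: [0.4856, 0.1332, 0.2843]
tcp_rot: [180.0, -0.1, 66.7]
force: [1.2, 0.5, 0.2]
opening: 0.127
```

```bash
python3 -c "
from h import *
st();gocab(-.142,-.045,.2);gocab(-.142,-.045,.16)"
```

```text
t 2.2 p [0.4856 0.1332 0.2843] r [ 1.7998e+02 -6.0000e-02  6.6740e+01] F [1.2 0.5 0.2] o 0.127
shift [-0.0802  0.079   0.0843] twist 4.94 rows 4.0
shift [-0.0803  0.079   0.1243] twist 4.94 rows 5.0
```

>>> {"name": "carry_out", "arguments": {"commands": "-0.08 0.079 0.03 4.9;-0.08 0.079 0.03 4.9;-0.08 0.079 0.03 4.9;-0.08 0.079 0.084 4.9;-0.08 0.079 0.084 4.9;-0.08 0.079 0.084 4.9;-0.08 0.079 0.084 4.9"}}

```text
time_s: 2.78
ee_pos: [0.5265, 0.0285, 0.2001]
tcp_rot: [-180.0, -0.0, 61.8]
force: [-0.8, 0.3, 0.8]
opening: 0.005
```

```bash
python3 -c "
from h import *
st();gocab(-.142,-.045,.16)
im,d=vision.grab_frame('side');Q=tocab(cloud('side',d));m=(Q[...,0]>-.14)&(Q[...,0]<-.02)&(Q[...,1]>-.11)&(Q[...,1]<0)&(Q[...,2]>.08)&(Q[...,2]<.11)
q=Q[m];print(len(q),np.percentile(q,[5,50,95],axis=0))"
```

```text
t 2.7833 p [0.5265 0.0285 0.2001] r [-1.7997e+02 -1.0000e-02  6.1830e+01] F [-0.8  0.3  0.8] o 0.005
shift [-0.0001  0.0001  0.0401] twist 0.03 rows 1.0
136 [[-0.11529379 -0.06874717  0.08200238]
 [-0.10907724 -0.04048423  0.09468851]
 [-0.10610488 -0.01365774  0.09815155]]
```

Descend, push 36 mm toward the cabinet slowly, then rise.

>>> {"name": "carry_out", "arguments": {"commands": "0 0 0.02 0;0 0 0.04 0;0 0 0.04 0;0.005 0.003 0.04 0;0.01 0.003 0.04 0;0.015 0.003 0.04 0;0.02 0.003 0.04 0;0.025 0.003 0.04 0;0.03 0.003 0.04 0;0.035 0.003 0.04 0;0.04 0.003 0.04 0;0.04 0.003 0.04 0"}}

```text
time_s: 3.83
ee_pos: [0.5492, 0.0641, 0.1611]
tcp_rot: [179.9, -0.1, 62.0]
force: [-0.3, -0.3, 0.2]
opening: 0.006
```

>>> {"name": "carry_out", "arguments": {"commands": "0 0 -0.04 0;0 0 -0.08 0;0 0 -0.12 0;-0.06 -0.04 -0.12 0;-0.06 -0.08 -0.12 0;-0.06 -0.08 -0.12 0"}}

```text
time_s: 4.33
ee_pos: [0.4466, 0.0469, 0.2806]
tcp_rot: [-179.9, -0.1, 61.8]
force: [-0.3, 0.7, 0.5]
opening: 0.007
```

```bash
python3 -c "
from h import *
st()
for c in ['side','top']:
  im,d=vision.grab_frame(c);save(c+'1.png',im[150:350,120:420]);Q=tocab(cloud(c,d))
  for t in vision.trace(c,'buckle')[:3]:
    q=Q[t['mask']];q=q[q[:,2]<.2];print(c,t['score'],t['location'],np.percentile(q,[5,50,95],axis=0).round(3).tolist())
go(.472,-.338,.28,76);go(.472,-.338,.15,76)"
```

```text
t 4.3333 p [0.4466 0.0469 0.2806] r [-1.7994e+02 -1.0000e-01  6.1800e+01] F [-0.3  0.7  0.5] o 0.007
side 0.79 [321.5, 302.5] [[-0.101, -0.072, 0.016], [-0.063, -0.046, 0.026], [-0.03, -0.016, 0.029]]
side 0.63 [326.5, 247.5] [[-0.237, -0.138, 0.003], [-0.221, -0.112, 0.045], [-0.204, -0.087, 0.082]]
top 0.65 [190.5, 207.1] [[-0.095, -0.075, 0.018], [-0.046, -0.065, 0.025], [-0.029, -0.02, 0.029]]
top 0.65 [246.3, 213.1] [[-0.241, -0.138, -0.001], [-0.226, -0.115, 0.047], [-0.212, -0.092, 0.083]]
shift [-0.331   0.201   0.0004] twist -14.03 rows 10.0
shift [-0.3315  0.2008  0.1304] twist -14.03 rows 10.0
```

Buckle is flat: its top sits at about 26 mm, in the wide lane. Now to above the setter.

>>> {"name": "carry_out", "arguments": {"commands": "-0.331 0.201 0 -14;-0.331 0.201 0 -14;-0.331 0.201 0 -14;-0.331 0.201 0 -14;-0.331 0.201 0 -14;-0.331 0.201 0 -14;-0.331 0.201 0 -14;-0.331 0.201 0 -14;-0.331 0.201 0 -14;-0.331 0.201 0 -14;-0.331 0.201 0 -14;-0.331 0.201 0 -14", "grip": 1}}

```text
time_s: 5.53
ee_pos: [0.4721, -0.3404, 0.2798]
tcp_rot: [179.9, -0.1, 75.8]
force: [-0.2, 0.5, 0.4]
opening: 0.877
```

```bash
python3 -c "
from h import *
st()
im,d=vision.grab_frame('wrist');save('w1.png',im);P=cloud('wrist',d)
for t in vision.trace('wrist','setter')[:3]:
    q=P[t['mask']];z=q[:,2];print(t['score'],t['location'],np.percentile(z,[5,50,95]).round(4),cv2.minAreaRect((q[z>.01][:,:2]*1000).astype(np.float32)))
print(vision.pinpoint('wrist','setter')[:2])
im,d=vision.grab_frame('side');P=cloud('side',d)
"
```

```text
t 5.5333 p [ 0.4721 -0.3404  0.2798] r [ 1.7991e+02 -5.0000e-02  7.5770e+01] F [-0.2  0.5  0.4] o 0.877
0.87 [256.9, 289.4] [0.0048 0.0182 0.0249] ((436.5880126953125, -374.2252197265625), (232.4388427734375, 52.97333908081055), 51.174530029296875)
0.68 [324.0, 185.7] [0.0166 0.0236 0.0253] ((476.5534362792969, -331.6549072265625), (130.18450927734375, 23.427186965942383), 76.6405258178711)
[{'location': [250.1, 291.5], 'score': 0.86}, {'location': [322.8, 177.5], 'score': 0.61}]
```

View pics/w1.png

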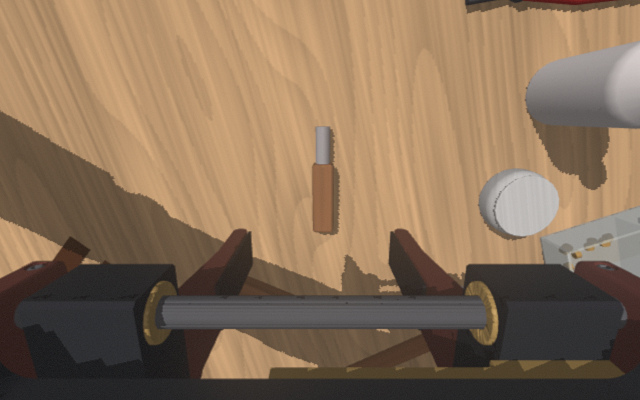

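The wrist picture shows one setter at (322,180), shank up (away) and centred between the fingers. The white tin at (520,200) and bottle at (590,85) are clear of the fingers. Descending.

```bash
python3 -c "
from h import *
go(.474,-.337,.084,76.3)"
```

```text
shift [-0.0009  0.0009  0.1961] twist -0.19 rows 5.0
```

>>> {"name": "carry_out", "arguments": {"commands": "-0.001 0.001 0.04 0;-0.001 0.001 0.08 0;-0.001 0.001 0.12 0;-0.001 0.001 0.15 0;-0.001 0.001 0.175 0;-0.001 0.001 0.19 0;-0.001 0.001 0.196 0;-0.001 0.001 0.196 0"}}

```text
time_s: 6.4
ee_pos: [0.4741, -0.3355, 0.083]
tcp_rot: [-180.0, -0.3, 76.2]
force: [0.8, 0.0, -0.6]
opening: 0.998
```

>>> {"name": "carry_out", "arguments": {"commands": "0 0 0 0;0 0 0 0;0 0 0 0;0 0 0 0;0 0 0 0;0 0 0 0;0 0 0 0;0 0 0 0;0 0 0 0;0 0 0 0", "grip": 0, "squeeze": 20}}

```text
time_s: 7.23
ee_pos: [0.4742, -0.3356, 0.083]
tcp_rot: [-180.0, -0.3, 76.2]
force: [0.9, -0.4, -0.4]
opening: 0.287
```

>>> {"name": "carry_out", "arguments": {"commands": "0 0 -0.02 0;0 0 -0.05 0;0 0 -0.09 0;0 0 -0.13 0;0 0 -0.17 0;0 0 -0.17 0"}}

```text
time_s: 7.73
ee_pos: [0.4761, -0.3391, 0.2601]
tcp_rot: [179.4, -0.1, 76.1]
force: [0.7, -2.1, -1.3]
opening: 0.27
```

```bash
python3 -c "
from h import *
st();gocab(-.05,.053,.24);gocab(-.05,.053,.15)
im,d=vision.grab_frame('wrist');save('w2.png',im);P=cloud('wrist',d)
for t in vision.trace('wrist','setter')[:2]:
    q=P[t['mask']];z=q[:,2];print(t['score'],t['location'],np.percentile(z,[5,50,95]).round(4),cv2.minAreaRect((q[:,:2]*1000).astype(np.float32)))
"
```

```text
t 7.7333 p [ 0.4761 -0.3391  0.2601] r [ 1.7938e+02 -1.2000e-01  7.6150e+01] F [ 0.7 -2.1 -1.3] o 0.27
shift [ 0.4823 -0.1114  0.0199] twist 14.35 rows 12.0
shift [ 0.4821 -0.1123  0.1099] twist 14.35 rows 13.0
0.95 [321.2, 253.6] [0.1895 0.1971 0.1989] ((474.4214172363281, -331.783935546875), (134.05650329589844, 29.34465217590332), 76.26390075683594)
```

>>> {"name": "carry_out", "arguments": {"commands": "0.482 -0.111 0.01 14.3;0.482 -0.111 0.01 14.3;0.482 -0.111 0.01 14.3;0.482 -0.111 0.01 14.3;0.482 -0.111 0.01 14.3;0.482 -0.111 0.01 14.3;0.482 -0.111 0.01 14.3;0.482 -0.111 0.01 14.3;0.482 -0.111 0.01 14.3;0.482 -0.111 0.01 14.3;0.482 -0.111 0.01 14.3;0.482 -0.111 0.01 14.3"}}

```text
time_s: 8.83
ee_pos: [0.4796, 0.1607, 0.2442]
tcp_rot: [-180.0, -0.2, 62.0]
force: [0.5, -0.3, -1.9]
opening: 0.267
```

>>> {"name": "carry_out", "arguments": {"commands": "0 0 0 0;0 0 0 0"}}

```text
time_s: 9.0
ee_pos: [0.4779, 0.1632, 0.2419]
tcp_rot: [-179.8, 0.1, 62.4]
force: [0.1, -1.8, -1.8]
opening: 0.271
```

```bash
python3 -c "
from h import *
st()
im,d=vision.grab_frame('wrist');save('w3.png',im);Q=tocab(cloud('wrist',d))
for t in vision.trace('wrist','setter')[:1]:
    q=Q[t['mask']];print(t['score'],t['location'],np.percentile(q,[2,50,98],axis=0).round(3).tolist())
f=lambda *b:Q[(Q[...,0]>b[0])&(Q[...,0]<b[1])&(Q[...,1]>b[2])&(Q[...,1]<b[3])&(Q[...,2]>b[4])&(Q[...,2]<b[5])]
for n,b in dict(floor=(-.2,0,.0,.12,.01,.021),div=(-.12,-.02,-.03,.03,.04,.056),lw=(-.12,-.02,.07,.13,.04,.056),front=(-.2,-.1,-.09,.1,.065,.074)).items():
    q=f(*b);print(n,len(q),np.percentile(q,[2,50,98],axis=0).round(3).tolist() if len(q) else '')
gocab(-.05,.053,.18);gocab(-.05,.053,.101)
"
```

```text
t 9.0 p [0.4779 0.1632 0.2419] r [-1.7984e+02  6.0000e-02  6.2360e+01] F [ 0.1 -1.8 -1.8] o 0.271
0.95 [320.0, 253.4] [[-0.106, 0.049, 0.173], [-0.041, 0.061, 0.183], [0.006, 0.071, 0.185]]
floor 4976 [[-0.102, 0.008, 0.015], [-0.045, 0.034, 0.017], [-0.005, 0.092, 0.019]]
div 738 [[-0.112, 0.003, 0.041], [-0.064, 0.006, 0.051], [-0.021, 0.008, 0.052]]
lw 443 [[-0.079, 0.092, 0.041], [-0.049, 0.094, 0.051], [-0.021, 0.097, 0.052]]
front 1 [[-0.139, 0.082, 0.065], [-0.139, 0.082, 0.065], [-0.139, 0.082, 0.065]]
shift [-0.0009  0.0062  0.0628] twist 0.18 rows 2.0
shift [-0.0008  0.0063  0.1418] twist 0.18 rows 4.0
```

View pics/w3.png

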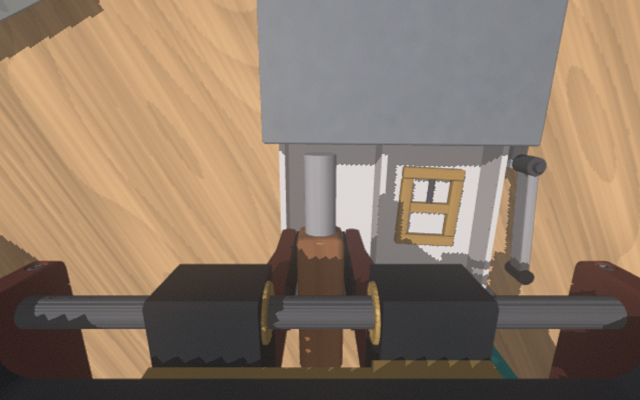

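The picture shows the setter over the narrow lane (column about 320; lane 285–380) and the buckle flat in the wide lane at (430,205). The lane's mid-line is y≈0.050, so I go in with a 9 mm shift.

>>> {"name": "carry_out", "arguments": {"commands": "0 0.009 0.03 0;-0.001 0.009 0.06 0;-0.001 0.009 0.09 0;-0.001 0.009 0.11 0;-0.001 0.009 0.125 0;-0.001 0.009 0.133 0;-0.001 0.009 0.138 0;-0.001 0.009 0.14 0;-0.001 0.009 0.14 0;-0.001 0.009 0.14 0"}}

```text
time_s: 9.93
ee_pos: [0.4865, 0.1541, 0.1035]
tcp_rot: [-180.0, -0.0, 61.9]
force: [-0.9, 0.6, -2.4]
opening: 0.273
```

>>> {"name": "carry_out", "arguments": {"commands": "0 0 0.002 0;0 0 0.004 0;0 0 0.004 0"}}

```text
time_s: 10.18
ee_pos: [0.4866, 0.1544, 0.0997]
tcp_rot: [-180.0, -0.1, 62.0]
force: [0.4, 0.3, -1.8]
opening: 0.272
```

>>> {"name": "carry_out", "arguments": {"commands": "0 0 0 0;0 0 0 0;0 0 0 0;0 0 0 0", "grip": 0.45}}

```text
time_s: 10.52
ee_pos: [0.4867, 0.1544, 0.0999]
tcp_rot: [-180.0, -0.1, 62.0]
force: [0.5, -0.1, 0.1]
opening: 0.447
```

>>> {"name": "carry_out", "arguments": {"commands": "0 0 -0.01 0;0 0 -0.03 0;0 0 -0.06 0;0 0 -0.1 0;0 0 -0.14 0;-0.04 0 -0.16 0;-0.08 0 -0.16 0;-0.12 0.02 -0.16 0;-0.16 0.04 -0.16 0;-0.18 0.05 -0.16 0;-0.18 0.05 -0.16 0"}}

```text
time_s: 11.43
ee_pos: [0.4452, -0.0342, 0.2606]
tcp_rot: [180.0, -0.1, 61.4]
force: [1.1, -0.2, -0.2]
opening: 0.451
```

```bash
python3 -c "
from h import *
st()
for c in ['wrist','top']:
  im,d=vision.grab_frame(c);save('p_%s.png'%c,im);Q=tocab(cloud(c,d))
  for n in ['setter','buckle']:
   for t in vision.trace(c,n)[:3]:
    q=Q[t['mask']];q=q[q[:,2]<.2]
    if abs(np.median(q[:,0])+.06)<.05: print(c,n,round(t['score'],2),t['location'],np.percentile(q,[2,50,98],axis=0).round(3).tolist())
gocab(-.20,0,.2,61.8)
gocab(-.20,0,.115,61.8)
"
```

```text
t 11.4333 p [ 0.4452 -0.0342  0.2606] r [ 1.7996e+02 -1.1000e-01  6.1450e+01] F [ 1.1 -0.2 -0.2] o 0.451
wrist setter 0.87 [261.0, 31.1] [[-0.113, 0.039, 0.024], [-0.089, 0.05, 0.04], [-0.066, 0.062, 0.042]]
wrist buckle 0.62 [366.7, 36.5] [[-0.1, -0.073, 0.019], [-0.085, -0.046, 0.026], [-0.061, -0.015, 0.028]]
shift [ 0.0285 -0.0003  0.0597] twist 0.31 rows 2.0
shift [ 0.0284 -0.0002  0.1447] twist 0.31 rows 4.0
```

Both parts are in place: the setter's top is at 40 mm, which is the floor plus 24 mm, with y≈0.050. Next I shut the fingers and push the drawer.

>>> {"name": "carry_out", "arguments": {"commands": "0.01 0 0.04 0.3;0.01 0 0.08 0.3;0.02 0 0.115 0.3;0.025 0 0.135 0.3;0.028 0 0.145 0.3;0.028 0 0.145 0.3;0.028 0 0.145 0.3;0.028 0 0.145 0.3", "grip": 0}}

```text
time_s: 12.4
ee_pos: [0.4602, -0.0019, 0.1159]
tcp_rot: [179.9, -0.1, 61.8]
force: [0.8, 0.1, 1.2]
opening: 0.008
```

```bash
python3 -c "
from h import *
s=st();print(tocab(s['ee_pos']));gocab(-.08,0,.113);gocab(-.01,0,.113)"
```

```text
t 12.4 p [ 0.4602 -0.0019  0.1159] r [ 1.7994e+02 -1.5000e-01  6.1810e+01] F [0.8 0.1 1.2] o 0.008
[-0.20003922 -0.00087321  0.11587123]
shift [ 0.12   -0.0008  0.0032] twist 0.01 rows 3.0
shift [ 0.19   -0.0008  0.0034] twist 0.01 rows 5.0
```

>>> {"name": "carry_out", "arguments": {"commands": "0.02 0 0.003 0;0.03 0 0.003 0;0.038 0 0.003 0;0.046 0 0.003 0;0.055 0 0.003 0;0.065 0 0.003 0;0.076 0 0.003 0;0.087 0 0.003 0;0.098 0 0.003 0;0.109 0 0.003 0;0.12 0 0.003 0;0.13 0 0.003 0"}}

```text
time_s: 13.4
ee_pos: [0.5222, 0.1139, 0.1131]
tcp_rot: [179.9, -0.1, 61.8]
force: [-0.2, -2.5, -0.1]
opening: 0.008
```

>>> {"name": "carry_out", "arguments": {"commands": "0.008 0 0 0;0.016 0 0 0;0.023 0 0 0;0.03 0 0 0;0.037 0 0 0;0.044 0 0 0;0.051 0 0 0;0.057 0 0 0;0.061 0 0 0;0.064 0 0 0;0.064 0 0 0;0.064 0 0 0"}}

```text
time_s: 14.4
ee_pos: [0.5508, 0.1672, 0.113]
tcp_rot: [-179.9, 0.1, 61.7]
force: [-6.8, -9.8, 6.9]
opening: 0.003
```

```bash
python3 -c "
from h import *
s=st();print(tocab(s['ee_pos']))
im,d=vision.grab_frame('side');Q=tocab(cloud('side',d));
im,d=vision.grab_frame('top');save('t3.png',im);Q=tocab(cloud('top',d))
q=Q[(Q[...,2]>.064)&(Q[...,2]<.0725)&(abs(Q[...,1])<.1)&(Q[...,0]>-.2)&(Q[...,0]<.02)];print(len(q),np.percentile(q,[5,50,95],axis=0))"
```

```text
t 14.4 p [0.5508 0.1672 0.113 ] r [-1.7993e+02  1.5000e-01  6.1700e+01] F [-6.8 -9.8  6.9] o 0.003
[-0.00820574 -0.00075083  0.11301752]
37 [[ 0.00048232 -0.09546893  0.06713775]
 [ 0.01246792 -0.04127594  0.07065542]
 [ 0.01896095  0.09677424  0.0722903 ]]
```

>>> {"name": "carry_out", "arguments": {"commands": "0.003 0 0 0;0.006 0 0 0;0.009 0 0 0;0.009 0 0 0;0.009 0 0 0"}}

```text
time_s: 14.92
ee_pos: [0.5512, 0.1677, 0.1128]
tcp_rot: [-179.6, 0.8, 61.4]
force: [-14.9, -20.1, 18.7]
opening: 0.006
```

```bash
python3 -c "
from h import *
s=st();print(tocab(s['ee_pos']))"
```

```text
t 14.9167 p [0.5512 0.1677 0.1128] r [-179.64    0.8    61.38] F [-14.9 -20.1  18.7] o 0.006
[-0.0075701  -0.00092878  0.11277996]
```

Drawer is against its stop: the force rose from 12 to 25 N with under 1 mm of travel. Now to the keeper bar's outer side.

>>> {"name": "carry_out", "arguments": {"commands": "-0.02 0 0 0;-0.06 0 0 0;-0.06 0 0 0;-0.06 0 -0.04 0;-0.06 0 -0.08 0;-0.06 0 -0.09 0"}}

```text
time_s: 15.42
ee_pos: [0.5262, 0.1162, 0.2083]
tcp_rot: [-179.9, 0.5, 61.3]
force: [1.1, 0.3, -0.1]
opening: 0.007
```

```bash
python3 -c "
from h import *
s=st();print(tocab(s['ee_pos']));gocab(-.096,-.175,.2);gocab(-.096,-.175,.115)
im,d=vision.grab_frame('side');Q=tocab(cloud('side',d))
im,d=vision.grab_frame('wrist');save('w4.png',im);Qw=tocab(cloud('wrist',d))
for Q in(Q,Qw):
  k=Q[(Q[...,0]>-.2)&(Q[...,0]<-.005)&(Q[...,1]>-.25)&(Q[...,1]<-.105)&(Q[...,2]>.04)&(Q[...,2]<.08)]
  print(len(k),np.percentile(k,[2,50,98],axis=0).round(3).tolist(), cv2.minAreaRect((k[:,:2]*1000).astype(np.float32)) if len(k) else '')
  k=Q[(Q[...,0]>-.2)&(Q[...,0]<.0)&(abs(Q[...,1])<.1)&(Q[...,2]>.01)&(Q[...,2]<.068)];print('front',len(k),np.percentile(k,[2,50,98],axis=0).round(3).tolist())
"
```

```text
t 15.4167 p [0.5262 0.1162 0.2083] r [-179.87    0.48   61.3 ] F [ 1.1  0.3 -0.1] o 0.007
[-0.06476124 -0.00315831  0.20829899]
shift [-0.0297  0.1721  0.0082] twist -0.5 rows 5.0
shift [-0.0289  0.1723  0.0932] twist -0.5 rows 5.0
239 [[-0.123, -0.131, 0.046], [-0.065, -0.12, 0.061], [-0.01, -0.11, 0.068]] ((-68.07992553710938, -122.83695220947266), (120.66322326660156, 16.947967529296875), 5.934676647186279)Traceback (most recent call last):
  File "<string>", line 9, in <module>
    k=Q[(Q[...,0]>-.2)&(Q[...,0]<.0)&(abs(Q[...,1])<.1)&(Q[...,2]>.01)&(Q[...,2]<.068)];print('front',len(k),np.percentile(k,[2,50,98],axis=0).round(3).tolist())
                                                                                                             ~~~~~~~~~~~~~^^^^^^^^^^^^^^^^^^^^
    return _quantile_unchecked(
        a, q, axis, out, overwrite_input, method, keepdims, weights)
    return _ureduce(a,
                    func=_quantile_ureduce_func,
    ...<5 lines>...
                    overwrite_input=overwrite_input,
                    method=method)
    r = func(a, **kwargs)
    result = _quantile(arr,
                       quantiles=q,
    ...<2 lines>...
                       out=out,
                       weights=wgt)
    slices_having_nans = np.isnan(arr[-1, ...])
                                  ~~~^^^^^^^^^
IndexError: index -1 is out of bounds for axis 0 with size 0
```

View pics/w4.png

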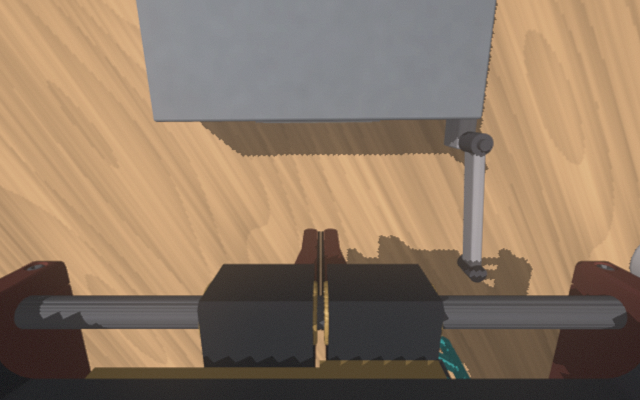

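The drawer is flush with the cabinet front (row 120), and the keeper still points out from (475,140) to (475,268).

>>> {"name": "carry_out", "arguments": {"commands": "-0.03 0.172 0.008 -0.5;-0.03 0.172 0.008 -0.5;-0.03 0.172 0.008 -0.5;-0.03 0.172 0.008 -0.5;-0.03 0.172 0.008 -0.5;-0.03 0.172 0.035 -0.5;-0.03 0.172 0.07 -0.5;-0.03 0.172 0.093 -0.5;-0.03 0.172 0.093 -0.5;-0.03 0.172 0.093 -0.5"}}

```text
time_s: 16.35
ee_pos: [0.6599, 0.0082, 0.1106]
tcp_rot: [-179.6, 0.6, 61.9]
force: [-1.0, -0.6, 0.4]
opening: 0.005
```

```bash
python3 -c "
from h import *
s=st();c=tocab(s['ee_pos']);print(c);y=s['tcp_rot'][2]-61.8;print('yawerr',y)
for th in [1.7,1.55,1.4,1.25,1.1,.95,.8,.65,.5,.35,.2,.1,0,-.05]:
    off=.0045+.010*abs(np.cos(th))+.014*abs(np.sin(th))
    p=np.array([-.018,-.118])+.08*np.array([-np.sin(th),np.cos(th)])+off*np.array([-np.cos(th),-np.sin(th)])
    print(th,p.round(3),'shift',round(p[0]-c[0],3),round(-(p[1]-c[1]),3))"
```

```text
t 16.35 p [0.6599 0.0082 0.1106] r [-179.58    0.63   61.9 ] F [-1.  -0.6  0.4] o 0.005
[-0.09681073 -0.17207069  0.11064756]
yawerr 0.10212052710801345
1.7 [-0.095 -0.148] shift 0.002 -0.024
1.55 [-0.098 -0.135] shift -0.002 -0.037
1.4 [-0.1   -0.124] shift -0.003 -0.048
1.25 [-0.101 -0.113] shift -0.004 -0.059
1.1 [-0.099 -0.101] shift -0.002 -0.071
0.95 [-0.096 -0.089] shift 0.001 -0.083
0.8 [-0.09  -0.078] shift 0.006 -0.094
0.65 [-0.083 -0.067] shift 0.014 -0.105
0.5 [-0.074 -0.057] shift 0.023 -0.115
0.35 [-0.063 -0.049] shift 0.034 -0.123
0.2 [-0.051 -0.043] shift 0.046 -0.129
0.1 [-0.042 -0.04 ] shift 0.055 -0.132
0 [-0.032 -0.038] shift 0.064 -0.134
-0.05 [-0.029 -0.037] shift 0.068 -0.135
```

>>> {"name": "carry_out", "arguments": {"commands": "0.001 -0.012 -0.003 0;0.001 -0.024 -0.003 0;-0.002 -0.037 -0.003 0;-0.003 -0.048 -0.003 0;-0.004 -0.059 -0.003 0;-0.002 -0.071 -0.003 0;0.001 -0.083 -0.003 0;0.006 -0.094 -0.003 0;0.014 -0.105 -0.003 0;0.023 -0.115 -0.003 0;0.034 -0.123 -0.003 0;0.034 -0.123 -0.003 0"}}

```text
time_s: 17.35
ee_pos: [0.5666, 0.1003, 0.1139]
tcp_rot: [-179.5, 0.6, 62.2]
force: [0.1, 1.0, 0.1]
opening: 0.01
```

```bash
python3 -c "
from h import *
s=st();print(tocab(s['ee_pos']));gocab(-.051,-.043,.114);gocab(-.042,-.04,.114);gocab(-.032,-.038,.114);gocab(-.026,-.037,.114)"
```

```text
t 17.35 p [0.5666 0.1003 0.1139] r [-179.46    0.56   62.17] F [0.1 1.  0.1] o 0.01
[-0.05970561 -0.04635138  0.11386437]
shift [ 0.0087 -0.0033 -0.0002] twist 0.37 rows 1.0
shift [ 0.0177 -0.0062 -0.0003] twist 0.37 rows 1.0
shift [ 0.0278 -0.0082 -0.0003] twist 0.37 rows 1.0
shift [ 0.0338 -0.0091 -0.0004] twist 0.37 rows 1.0
```

>>> {"name": "carry_out", "arguments": {"commands": "0.008 -0.003 0 0;0.016 -0.006 0 0;0.024 -0.008 0 0;0.03 -0.009 0 0;0.034 -0.009 0 0;0.034 -0.009 0 0;0.034 -0.009 0 0"}}

```text
time_s: 17.93
ee_pos: [0.5728, 0.131, 0.1133]
tcp_rot: [-179.3, 0.9, 62.0]
force: [-6.6, -8.8, 7.0]
opening: 0.007
```

```bash
python3 -c "
from h import *
s=st();print(tocab(s['ee_pos']))"
```

```text
t 17.9333 p [0.5728 0.131  0.1133] r [-179.32    0.9    62.  ] F [-6.6 -8.8  7. ] o 0.007
[-0.02970855 -0.03723394  0.11332619]
```

Firm contact at the stop. Back off along -x, raise and check.

>>> {"name": "carry_out", "arguments": {"commands": "-0.02 0 0 0;-0.05 0 0 0;-0.08 0 0 0;-0.1 0 -0.04 0;-0.1 0 -0.08 0;-0.1 0 -0.12 0;-0.1 0 -0.15 0;-0.1 0 -0.15 0;-0.1 0 -0.15 0"}}

```text
time_s: 18.68
ee_pos: [0.5295, 0.0444, 0.2664]
tcp_rot: [-179.4, 0.7, 62.0]
force: [-0.0, 0.1, -1.2]
opening: 0.008
```

```bash
python3 -c "
from h import *
st()
im,d=vision.grab_frame('side');im,d=vision.grab_frame('wrist');save('w5.png',im);Q=tocab(cloud('wrist',d))
k=Q[(Q[...,0]>-.2)&(Q[...,0]<-.004)&(Q[...,1]>-.25)&(Q[...,1]<.05)&(Q[...,2]>.045)&(Q[...,2]<.08)]
print(len(k),cv2.minAreaRect((k[:,:2]*1000).astype(np.float32)),np.polyfit(k[:,1],k[:,0],1))
for y in np.arange(-.12,.11,.02):
  g=Q[(abs(Q[...,1]-y)<.008)&(Q[...,2]>.058)&(Q[...,2]<.08)];print(round(y,2),np.percentile(g[:,0],2).round(4) if len(g) else '')
"
```

```text
t 18.6833 p [0.5295 0.0444 0.2664] r [-179.45    0.71   62.02] F [-0.   0.1 -1.2] o 0.008
2112 ((-14.627796173095703, -66.47653198242188), (118.68299102783203, 15.803406715393066), 89.56216430664062) [ 0.00051519 -0.01569672]
-0.12 -0.0224
-0.1 -0.0186
-0.08 -0.0187
-0.06 -0.0186
-0.04 -0.0186
-0.02 -0.0199
0.0 0.0028
0.02 0.0028
0.04 0.0028
0.06 0.0027
0.08 0.0027
0.1 0.0027
```

View pics/w5.png

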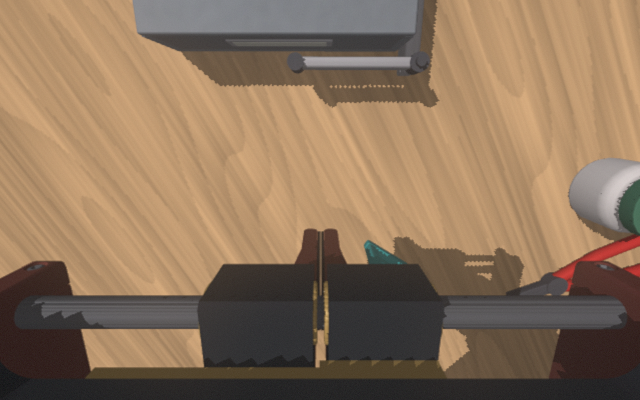

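The keeper lies across the front from (415,62) to (297,62), within about 0.03 rad of parallel. The drawer face is flush, the robot is clear, and the bystanders in view are where they were.

```bash
python3 -c "
from h import *
print(workorder.finish_job());st()"
```

```text
the job is handed in; nothing more can be done
None
the job is handed in; nothing more can be done
```

I did all four steps in order and handed the job in at about 19 s of the 72 s allowed. The hand-in gave no verdict.

- **Buckle:** I tipped it over with shut fingers. Afterwards it measured flat in the wide lane, top about 26 mm above the bench, y about -0.045 m in the cabinet's frame.
- **Setter:** I took the one farthest to the robot's left and released it in the narrow lane. Its top then measured 40 mm (floor plus 24 mm), and it lay on the lane's mid-line.
- **Drawer:** It went past the catch to its stop, where the force rose from 12 to 25 N with under 1 mm of travel. Its front face measured flush with the cabinet.
- **Keeper:** It lies across the front against its stop, within about 0.03 rad of parallel.

**Not checked:**
- I could not see inside the drawer once it was shut. The buckle's and setter's final places rest on the views before closing.
- The top camera did not confirm the setter's placing; only the wrist camera did.
- I did not measure the jar, bottle, tin, pliers and mallet again. The arm kept clear of them, and the jar and pliers looked undisturbed in the last picture.

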